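# Load the orbital shaker with interlocked ballast ingots

### The job

Load the shaker with all the ballast ingots on the bench: first turn its red isolator handle OFF (handle no ingot while it is ON), then take the jar off the deck and stand it in the middle of the green mat, where it must be at the end. Build one compact stack in the middle of the deck in layers of two, side by side and close together, each layer one ingot broad face down and one inverted (broad, blue-banded face up) so that their slopes nest and the layer is flat, the first layer along the yellow lines, each next layer crosswise to the one below; what is left after two full layers makes the third. With the stack standing, turn the isolator fully ON; leave the beaker, bottle and spoon alone.

Things in the scene. Friction and masses are not known exactly. Their poses are not given: they have to be found in the camera images.
- flat_1: tapered grey zinc ingot, 64 mm long (own x), 28 mm high, 0.33 kg; trapezium section: one face 34 mm wide with a blue band across its middle, the other long face 24 mm, flanks slope evenly; square upright ends, to be gripped from above. Origin: centre of its underside, z up. This one lies BROAD face down: its 24 mm face is on top (no blue to be seen from above). May be absent
- flat_2: tapered grey zinc ingot, 64 mm long (own x), 28 mm high, 0.33 kg; trapezium section: one face 34 mm wide with a blue band across its middle, the other long face 24 mm, flanks slope evenly; square upright ends, to be gripped from above. Origin: centre of its underside, z up. This one lies BROAD face down: its 24 mm face is on top (no blue to be seen from above). May be absent
- flat_3: tapered grey zinc ingot, 64 mm long (own x), 28 mm high, 0.33 kg; trapezium section: one face 34 mm wide with a blue band across its middle, the other long face 24 mm, flanks slope evenly; square upright ends, to be gripped from above. Origin: centre of its underside, z up. This one lies BROAD face down: its 24 mm face is on top (no blue to be seen from above). May be absent
- inv_1: tapered grey zinc ingot, 64 mm long (own x), 28 mm high, 0.33 kg; trapezium section: one face 34 mm wide with a blue band across its middle, the other long face 24 mm, flanks slope evenly; square upright ends, to be gripped from above. Origin: centre of its underside, z up. This one lies INVERTED: narrow face down, its 34 mm face with the blue band on top. May be absent
- inv_2: tapered grey zinc ingot, 64 mm long (own x), 28 mm high, 0.33 kg; trapezium section: one face 34 mm wide with a blue band across its middle, the other long face 24 mm, flanks slope evenly; square upright ends, to be gripped from above. Origin: centre of its underside, z up. This one lies INVERTED: narrow face down, its 34 mm face with the blue band on top. May be absent
- inv_3: tapered grey zinc ingot, 64 mm long (own x), 28 mm high, 0.33 kg; trapezium section: one face 34 mm wide with a blue band across its middle, the other long face 24 mm, flanks slope evenly; square upright ends, to be gripped from above. Origin: centre of its underside, z up. This one lies INVERTED: narrow face down, its 34 mm face with the blue band on top. May be absent
- jar: squat amber glass sample jar with white lid, 54 mm diameter, 45 mm high, 0.2 kg, standing on the shaker deck at the start; origin under its centre, z up; can be gripped round from above
- mat_top (a point): middle of the top of a fixed round green silicone mat on the bench, 90 mm diameter, 4 mm thick, z up
- deck (a point): middle of the top of the orbital shaker's deck, z up, 59 mm above the bench. The shaker is a fixed white box, 180 x 180 mm, with a square aluminium deck (180 x 180 mm) covered by a black rubber mat; two yellow lines on the mat, 116 mm apart, run along this point's x axis
- isolator_box: fixed grey power-isolator box, 90 x 90 x 50 mm, yellow top plate; origin under its centre. Its own +x side carries a black cable gland
- isolator_grip (a point): the isolator's red bar handle on top of the box: bar 56 mm long (this point's x), 16 mm wide (y), 30 mm tall, standing on a red disc of 50 mm diameter; this point is on the upright turning axis at mid-height of the bar, 77 mm above the bench; the bar's top is 12 mm higher, its foot 17 mm lower. A white mark lies on the +x end of the bar
- isolator (a joint): turn of the isolator handle in rad, growing anticlockwise seen from above: 0 = ON (bar along the box's x, white mark towards gland and green tick), 1.57 = OFF (a quarter turn anticlockwise, white mark towards the white tick at the box's +y). Stops at both ends; an over-centre spring (up to 0.2 N m) snaps it to whichever end is nearer when let go
- beaker: empty glass beaker, 72 mm wide, 95 mm high, standing; origin under its centre. Bystander
- wash_bottle: white bottle with red cap, 60 mm wide, 150 mm high, standing; origin under its centre. Bystander
- spatula: steel lab spoon 200 mm long lying along its x; origin at the middle. Bystander
Things that resemble listed ones, but are neither listed nor needed, are in the scene too. Leave any turquoise look-alike of the inv_2 alone. Several things have the shape of the jar; the one meant has the colours described above.

How it is judged (in metres and radians):
On the way, in this order (a step that is already met when the one before it is completed fails the run):
1. the isolator is turned fully OFF (value of joint isolator above 1.45 rad), for 0.2 s.
2. the jar stands on the green mat and is let go (horizontal distance between jar and mat_top below 0.02 m and z of jar in the frame of mat_top between -0.006 and 0.006 m and angle between jar's own z axis and vertical below 0.12 rad and linear speed of jar below 0.02 m/s and contact force between the fingers and jar below 0.3 N), for 0.2 s.
3. with the isolator still OFF, the whole stack stands on the deck and is let go (horizontal distance between each of flat_1, flat_2, flat_3, inv_1, inv_2, inv_3 and deck below 0.03 m and angle between each of flat_1, flat_2, flat_3, inv_1, inv_2, inv_3's own z axis and vertical below 0.12 rad and ((z of flat_1 in the frame of deck between -0.006 and 0.006 m and angle between the x axis of flat_1 and the x axis of deck, either way round below 0.2 rad) or (z of flat_1 in the frame of deck between 0.022 and 0.034 m and angle between the x axis of flat_1 and the y axis of deck, either way round below 0.2 rad) or (z of flat_1 in the frame of deck between 0.05 and 0.062 m and angle between the x axis of flat_1 and the x axis of deck, either way round below 0.2 rad)) and ((z of flat_2 in the frame of deck between -0.006 and 0.006 m and angle between the x axis of flat_2 and the x axis of deck, either way round below 0.2 rad) or (z of flat_2 in the frame of deck between 0.022 and 0.034 m and angle between the x axis of flat_2 and the y axis of deck, either way round below 0.2 rad) or (z of flat_2 in the frame of deck between 0.05 and 0.062 m and angle between the x axis of flat_2 and the x axis of deck, either way round below 0.2 rad)) and ((z of flat_3 in the frame of deck between -0.006 and 0.006 m and angle between the x axis of flat_3 and the x axis of deck, either way round below 0.2 rad) or (z of flat_3 in the frame of deck between 0.022 and 0.034 m and angle between the x axis of flat_3 and the y axis of deck, either way round below 0.2 rad) or (z of flat_3 in the frame of deck between 0.05 and 0.062 m and angle between the x axis of flat_3 and the x axis of deck, either way round below 0.2 rad)) and ((z of inv_1 in the frame of deck between -0.006 and 0.006 m and angle between the x axis of inv_1 and the x axis of deck, either way round below 0.2 rad) or (z of inv_1 in the frame of deck between 0.022 and 0.034 m and angle between the x axis of inv_1 and the y axis of deck, either way round below 0.2 rad) or (z of inv_1 in the frame of deck between 0.05 and 0.062 m and angle between the x axis of inv_1 and the x axis of deck, either way round below 0.2 rad)) and ((z of inv_2 in the frame of deck between -0.006 and 0.006 m and angle between the x axis of inv_2 and the x axis of deck, either way round below 0.2 rad) or (z of inv_2 in the frame of deck between 0.022 and 0.034 m and angle between the x axis of inv_2 and the y axis of deck, either way round below 0.2 rad) or (z of inv_2 in the frame of deck between 0.05 and 0.062 m and angle between the x axis of inv_2 and the x axis of deck, either way round below 0.2 rad)) and ((z of inv_3 in the frame of deck between -0.006 and 0.006 m and angle between the x axis of inv_3 and the x axis of deck, either way round below 0.2 rad) or (z of inv_3 in the frame of deck between 0.022 and 0.034 m and angle between the x axis of inv_3 and the y axis of deck, either way round below 0.2 rad) or (z of inv_3 in the frame of deck between 0.05 and 0.062 m and angle between the x axis of inv_3 and the x axis of deck, either way round below 0.2 rad)) and (z of flat_2 in the frame of flat_1 above 0.015 m or z of flat_2 in the frame of flat_1 below -0.015 m) and (z of flat_3 in the frame of flat_1 above 0.015 m or z of flat_3 in the frame of flat_1 below -0.015 m) and (z of flat_3 in the frame of flat_2 above 0.015 m or z of flat_3 in the frame of flat_2 below -0.015 m) and (z of flat_1 in the frame of deck between -0.006 and 0.006 m or z of flat_2 in the frame of deck between -0.006 and 0.006 m or z of flat_3 in the frame of deck between -0.006 and 0.006 m) and (z of flat_1 in the frame of deck between 0.022 and 0.034 m or z of flat_2 in the frame of deck between 0.022 and 0.034 m or z of flat_3 in the frame of deck between 0.022 and 0.034 m) and (z of inv_2 in the frame of inv_1 above 0.015 m or z of inv_2 in the frame of inv_1 below -0.015 m) and (z of inv_3 in the frame of inv_1 above 0.015 m or z of inv_3 in the frame of inv_1 below -0.015 m) and (z of inv_3 in the frame of inv_2 above 0.015 m or z of inv_3 in the frame of inv_2 below -0.015 m) and (z of inv_1 in the frame of deck between -0.006 and 0.006 m or z of inv_2 in the frame of deck between -0.006 and 0.006 m or z of inv_3 in the frame of deck between -0.006 and 0.006 m) and (z of inv_1 in the frame of deck between 0.022 and 0.034 m or z of inv_2 in the frame of deck between 0.022 and 0.034 m or z of inv_3 in the frame of deck between 0.022 and 0.034 m) and linear speed of each of flat_1, flat_2, flat_3, inv_1, inv_2, inv_3 below 0.02 m/s and contact force between the fingers and flat_1 below 0.3 N and contact force between the fingers and flat_2 below 0.3 N and contact force between the fingers and flat_3 below 0.3 N and contact force between the fingers and inv_1 below 0.3 N and contact force between the fingers and inv_2 below 0.3 N and contact force between the fingers and inv_3 below 0.3 N and value of joint isolator above 1.45 rad), for 0.3 s.
4. the isolator is turned fully ON (value of joint isolator below 0.12 rad), for 0.2 s.
At the end, for the whole second after the job is handed in: isolator under 0.12 rad; ingots level (0.12 rad), at rest, within 30 mm of the deck's middle, undersides 0, 28 or 56 mm above it (6 mm), 0.2 rad of deck x (layers 1, 3) or y (2); layers 1, 2: one broad-down, one inverted; 3: the rest; jar upright within 20 mm of the mat's middle (horizontal distance between jar and mat_top below 0.02 m and z of jar in the frame of mat_top between -0.006 and 0.006 m and angle between each of jar, flat_1, flat_2, flat_3, inv_1, inv_2, inv_3's own z axis and vertical below 0.12 rad and linear speed of each of jar, flat_1, flat_2, flat_3, inv_1, inv_2, inv_3 below 0.02 m/s and horizontal distance between each of flat_1, flat_2, flat_3, inv_1, inv_2, inv_3 and deck below 0.03 m and ((z of flat_1 in the frame of deck between -0.006 and 0.006 m and angle between the x axis of flat_1 and the x axis of deck, either way round below 0.2 rad) or (z of flat_1 in the frame of deck between 0.022 and 0.034 m and angle between the x axis of flat_1 and the y axis of deck, either way round below 0.2 rad) or (z of flat_1 in the frame of deck between 0.05 and 0.062 m and angle between the x axis of flat_1 and the x axis of deck, either way round below 0.2 rad)) and ((z of flat_2 in the frame of deck between -0.006 and 0.006 m and angle between the x axis of flat_2 and the x axis of deck, either way round below 0.2 rad) or (z of flat_2 in the frame of deck between 0.022 and 0.034 m and angle between the x axis of flat_2 and the y axis of deck, either way round below 0.2 rad) or (z of flat_2 in the frame of deck between 0.05 and 0.062 m and angle between the x axis of flat_2 and the x axis of deck, either way round below 0.2 rad)) and ((z of flat_3 in the frame of deck between -0.006 and 0.006 m and angle between the x axis of flat_3 and the x axis of deck, either way round below 0.2 rad) or (z of flat_3 in the frame of deck between 0.022 and 0.034 m and angle between the x axis of flat_3 and the y axis of deck, either way round below 0.2 rad) or (z of flat_3 in the frame of deck between 0.05 and 0.062 m and angle between the x axis of flat_3 and the x axis of deck, either way round below 0.2 rad)) and ((z of inv_1 in the frame of deck between -0.006 and 0.006 m and angle between the x axis of inv_1 and the x axis of deck, either way round below 0.2 rad) or (z of inv_1 in the frame of deck between 0.022 and 0.034 m and angle between the x axis of inv_1 and the y axis of deck, either way round below 0.2 rad) or (z of inv_1 in the frame of deck between 0.05 and 0.062 m and angle between the x axis of inv_1 and the x axis of deck, either way round below 0.2 rad)) and ((z of inv_2 in the frame of deck between -0.006 and 0.006 m and angle between the x axis of inv_2 and the x axis of deck, either way round below 0.2 rad) or (z of inv_2 in the frame of deck between 0.022 and 0.034 m and angle between the x axis of inv_2 and the y axis of deck, either way round below 0.2 rad) or (z of inv_2 in the frame of deck between 0.05 and 0.062 m and angle between the x axis of inv_2 and the x axis of deck, either way round below 0.2 rad)) and ((z of inv_3 in the frame of deck between -0.006 and 0.006 m and angle between the x axis of inv_3 and the x axis of deck, either way round below 0.2 rad) or (z of inv_3 in the frame of deck between 0.022 and 0.034 m and angle between the x axis of inv_3 and the y axis of deck, either way round below 0.2 rad) or (z of inv_3 in the frame of deck between 0.05 and 0.062 m and angle between the x axis of inv_3 and the x axis of deck, either way round below 0.2 rad)) and (z of flat_2 in the frame of flat_1 above 0.015 m or z of flat_2 in the frame of flat_1 below -0.015 m) and (z of flat_3 in the frame of flat_1 above 0.015 m or z of flat_3 in the frame of flat_1 below -0.015 m) and (z of flat_3 in the frame of flat_2 above 0.015 m or z of flat_3 in the frame of flat_2 below -0.015 m) and (z of flat_1 in the frame of deck between -0.006 and 0.006 m or z of flat_2 in the frame of deck between -0.006 and 0.006 m or z of flat_3 in the frame of deck between -0.006 and 0.006 m) and (z of flat_1 in the frame of deck between 0.022 and 0.034 m or z of flat_2 in the frame of deck between 0.022 and 0.034 m or z of flat_3 in the frame of deck between 0.022 and 0.034 m) and (z of inv_2 in the frame of inv_1 above 0.015 m or z of inv_2 in the frame of inv_1 below -0.015 m) and (z of inv_3 in the frame of inv_1 above 0.015 m or z of inv_3 in the frame of inv_1 below -0.015 m) and (z of inv_3 in the frame of inv_2 above 0.015 m or z of inv_3 in the frame of inv_2 below -0.015 m) and (z of inv_1 in the frame of deck between -0.006 and 0.006 m or z of inv_2 in the frame of deck between -0.006 and 0.006 m or z of inv_3 in the frame of deck between -0.006 and 0.006 m) and (z of inv_1 in the frame of deck between 0.022 and 0.034 m or z of inv_2 in the frame of deck between 0.022 and 0.034 m or z of inv_3 in the frame of deck between 0.022 and 0.034 m) and value of joint isolator below 0.12 rad); the robot touches nothing.
It fails at once if an ingot is touched by the fingers while the isolator is ON (value of joint isolator below 0.6 rad and (contact force between the fingers and flat_1 above 1 N or contact force between the fingers and flat_2 above 1 N or contact force between the fingers and flat_3 above 1 N or contact force between the fingers and inv_1 above 1 N or contact force between the fingers and inv_2 above 1 N or contact force between the fingers and inv_3 above 1 N)).
It fails at once if a bystander is pushed more than 40 mm or tipped over (distance of any of beaker, wash_bottle, spatula from where it was at the start of the episode above 0.04 m or angle between any of beaker, wash_bottle's own z axis and vertical above 0.5 rad).
Of flat_1, flat_2, flat_3 only 2 to 3 are there at a start; the rules pass over those that are not, and their reading is None.
Of inv_1, inv_2, inv_3 only 2 to 3 are there at a start; the rules pass over those that are not, and their reading is None.
At some moment in a run one of jar may be knocked a few centimetres aside while the robot is not near it.
Once in a run the grip may slacken for a moment while it holds something.
It also fails if it takes over 200 s, if anything falls off the work surface, if the arm or the gripper's body presses on something with over 40 N, if the wrist force passes 120 N, or if a joint passes its speed limit or range.

### The arm

A 6-joint arm with a two-finger parallel gripper is mounted at the origin on the work surface. World frame = base frame: x ahead of the robot, y to its left, z up, the work surface at z = 0. Lengths are in mm, angles in rad, forces in N, time in s.
With the tool pointing down it reaches from about 275 to 850 mm from the base axis. Payload 5.2 kg.
Tool frame: the origin (TCP) lies on the centre line of the jaws, within the pads' length; the fingertips stand 25 mm ahead of it and the grasp point (between the pads) lies 6 mm ahead of it (robot.tips_ahead is the distance from the TCP to the fingertips, in mm); z points along the fingers, y is the line along which they close (so a half turn about z gives the same grasp; the last joint's range is limited). The gripper opens to 85 mm and grips with 20 to 120 N. Pads are 22 mm wide; open, the fingers measure 114 mm over their backs; the gripper's body (76 mm by 85 mm) begins 54 mm behind the grasp point. The pads swing forward as they close: fully open they stand 13 mm farther back than shut.
Start: joints at [-1.323, 0.259, 1.535, -0, 1.348, -0.203], TCP at [239.648, -495.05, 256.31] pointing down, gripper open.
Joint ranges: [-3.14, 3.14], [-0.91, 2.08], [0.19, 2.58], [-1.22, 4.36], [0.22, 2.71], [-3.12, 3.12]. Speed limits (rad/s): [2.57, 2.57, 3.14, 3.14, 3.14, 3.14].

### API

Orientations are given as a unit quaternion [w, x, y, z].
In Python, from station import robot, read_camera, calibration, nets gives the robot as it stands.
- The arm moves only by the shell command python3 -m pendant 'ROWS' [FORCE]. ROWS is JSON, one flat list of numbers, 7 for each row, row after row: the turn, a rotation vector about the tool's x, y, z normalised to -1 to 1, where 1 is pi rad, then the shift along the tool's x, y, z normalised to -1 to 1, where 1 is 0.12 m, then the opening, from 0 (shut) to 1 (fully open). In form: [wx, wy, wz, dx, dy, dz, fingers, wx, wy, wz, dx, dy, dz, fingers, ...]. A call has 1 to 10 rows; each row is the pose to reach, as a shift and turn from the pose commanded when the call began, along the tool's axes at that moment, turning the shorter way round; what a row does not reach only later rows make up. A row lasts 1/10 s, in which the tool goes at most 50 mm and 8.59 degrees, less where a joint would pass 70% of its speed; a pose out of reach is approached as far as the arm can. A call with a number of a shift or a turn outside -1 to 1 is refused whole. A call with a gripper value outside its range is refused whole. The fingers move at their own pace and stop on an object; FORCE is the grip in N (left out, the last holds). Time passes only in rows, so rows that repeat a pose let the fingers close. It gives the time, the measured TCP pose, the force, the opening and the grip force at its end, in the units of the state.
- robot.observe(): the state, without advancing time (a new reading comes with each control period).
- read_camera(name): name is "scene" or "top"; returns (picture, depth): 400x640x3 uint8, red, green, blue; 400x640 float32, mm along the optical axis (not along the pixel's ray), 0 where there is no reading.
- calibration(name): a dict with "camera_matrix" (3x3 intrinsics, pixels), "extrinsics" (4x4, takes a point from camera to world coordinates). Camera axes: x right, y down, z forward; pixel columns grow to the right and rows downward; lengths in mm; the calibration is good to about 2 mm. A picture is of the moment at which its call begins. calibration takes no time and is no camera call.
- robot.finish_job(): hands the job in; it is judged then, once.
Trained networks look in the newest picture that a camera, given by its name, has taken for a name from the list of things; names that differ only in an ending like _2 or _b are one class to them, and where a whole thing is asked for, a point or a joint stands for the part that bears it (a point fixed in the world has none). Each returns a list of dicts, best first, with "confidence" (0 to 1); they miss things now and then, are a little off and sometimes report something else, mostly with a low value. They report only what shows in the picture. A call takes as long as a camera call. They do not tell look-alikes from the thing itself.
- nets.trace(camera, thing): "mask" (400x640 bool, what is visible of it) and "point" ([column, row] in pixels, amid what is visible of it).
The state is a dict: "t": time; "joints": joint angles; "joint_vel": joint speeds; "joint_efforts": joint torques, N m; "ee_pos": TCP position; "orientation": TCP orientation; "contact_force": force on the tool from outside, world axes, zero at the start; "torque": the same for the moment, N m; "finger_gap": opening from 0.0 (shut) to 1.0 (fully open); "grip_force": force on a finger pad.
Only numpy, scipy, OpenCV 4.12 (cv2) and the standard library are available. Lean on these libraries where they do the work, as an engineer would, in place of code of your own. Each camera call takes 0.05 s, during which the arm holds its last target. There are 200 camera calls.

## Working session

There is one attempt and no reset: what is moved stays moved. The work goes in short steps, Python scripts to look and compute and a shell command to move; the robot and the scene stay as the last step left them, time stands still between calls to the robot, and variables do not carry over. Pictures are saved under pics/ and viewed, at most 14 in all, crops included, and the job is handed in when it is done.

```bash
ls; mkdir -p pics; cat > h.py <<'E'
import numpy as np,cv2
from station import robot,read_camera,calibration,nets
from scipy.spatial.transform import Rotation as R
def snap(n,f=None):
    p,d=read_camera(n)
    if f: cv2.imwrite(f,p[:,:,::-1])
    return p,d
def cloud(n,d):
    c=calibration(n);K=np.array(c["camera_matrix"]);T=np.array(c["extrinsics"])
    v,u=np.mgrid[:400,:640]
    P=np.stack([(u-K[0,2])/K[0,0]*d,(v-K[1,2])/K[1,1]*d,d],-1)
    return P@T[:3,:3].T+T[:3,3]
E
python3 - <<'E'
from h import *
for n in("top","scene"):
    p,d=snap(n,f"pics/{n}0.png"); np.savez(f"{n}0.npz",p=p,d=d)
    c=calibration(n);print(n,np.round(c["camera_matrix"],1).tolist(),np.round(c["extrinsics"],3).tolist())
s=robot.observe();print({k:np.round(v,3).tolist() for k,v in s.items()},robot.tips_ahead)
E
```

```text
pics
top [[398.6, 0.0, 313.5], [0.0, 398.6, 202.2], [0.0, 0.0, 1.0]] [[-0.001, -0.993, 0.122, 424.657], [-1.0, 0.001, -0.004, -25.463], [0.004, -0.122, -0.993, 1121.274], [0.0, 0.0, 0.0, 1.0]]
scene [[397.0, 0.0, 312.8], [0.0, 397.0, 194.3], [0.0, 0.0, 1.0]] [[0.596, 0.507, -0.623, 1188.963], [0.803, -0.362, 0.474, -532.457], [0.015, -0.782, -0.623, 738.435], [0.0, 0.0, 0.0, 1.0]]
{'t': 0.1, 'joints': [-1.323, 0.259, 1.536, -0.0, 1.348, -0.203], 'joint_vel': [0.001, -0.001, -0.003, -0.001, 0.001, -0.002], 'joint_efforts': [0.004, -44.697, -29.125, -0.0, 0.006, 0.0], 'ee_pos': [239.528, -494.621, 255.544], 'orientation': [-0.001, 0.975, 0.224, -0.0], 'contact_force': [0.037, 0.033, -0.016], 'torque': [-0.046, -0.044, 0.01], 'grip_force': 0.0, 'finger_gap': 1.004} 25.0
```

View pics/top0.png

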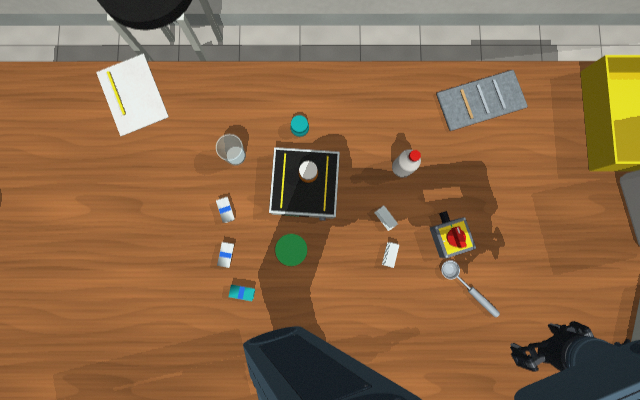

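View pics/scene0.png

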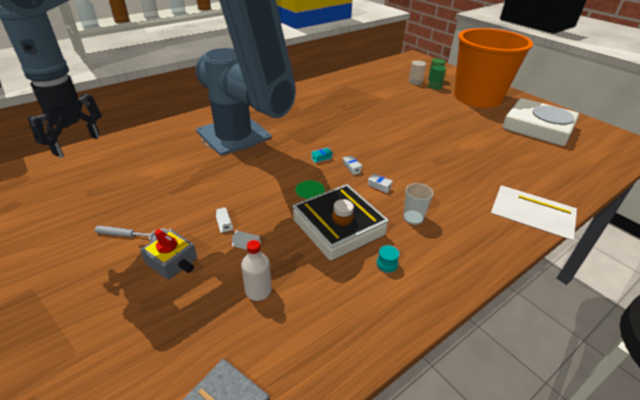

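The top view shows:
- Inverted, blue-banded ingots at (225,209) and (226,254). The turquoise look-alike at (241,293) is to be left alone.
- Broad-down ingots at (386,217) and (391,254).
- The amber jar with a white lid on the deck at (308,170). The turquoise jar at (299,125) is the decoy.
- The mat at (291,250) and the isolator at (455,238), with its gland at (445,217).

Next I measure all of these.

```bash
cat >> h.py <<'E'
def rect(P,m,zr):
    """centre, long-axis heading, sides of the points in mask m with z in zr"""
    q=P[m&(P[...,2]>zr[0])&(P[...,2]<zr[1])]
    c,wh,a=cv2.minAreaRect(q[:,:2].astype(np.float32))
    if wh[0]<wh[1]: a+=90
    a=(a+90)%180-90
    return np.round(c,1),round(a,1),np.round(sorted(wh),1),round(float(np.median(q[:,2])),1),len(q)
def comps(P,zr,xr,yr,minn=30):
    m=(P[...,2]>zr[0])&(P[...,2]<zr[1])&(P[...,0]>xr[0])&(P[...,0]<xr[1])&(P[...,1]>yr[0])&(P[...,1]<yr[1])
    n,l=cv2.connectedComponents(m.astype(np.uint8))
    return [l==i for i in range(1,n) if (l==i).sum()>=minn]
E
python3 - <<'E'
from h import *
z=np.load("top0.npz");p,d=z["p"],z["d"];P=cloud("top",d)
for m in comps(P,(10,200),(200,800),(-450,450)):
    v,u=np.nonzero(m);q=P[m]
    print("px",u.mean().round(),v.mean().round(),"zmax",np.percentile(q[:,2],95).round(1),"rgb",np.median(p[m],0),rect(P,m,(np.percentile(q[:,2],80)-6,1e3)))
print("bench z",np.median(P[300:340,300:330,2]), P[250,291],P[190,305],P[170,308])
g=(p[...,1]>90)&(p[...,0]<60)&(p[...,2]<90);v,u=np.nonzero(g);n,l,s,c=cv2.connectedComponentsWithStats(g.astype(np.uint8))
for i in range(1,n):
    if s[i,4]>200: print("green",c[i],P[l==i].mean(0).round(1))
a=cv2.resize(p[195:285,410:510],None,fx=5.0,fy=5.0,interpolation=cv2.INTER_CUBIC)
b=cv2.resize(p[140:230,265:345],None,fx=5.0,fy=5.0,interpolation=cv2.INTER_CUBIC)[:, :300]
cv2.imwrite("pics/c1.png",np.hstack([a,b])[...,::-1])
E
```

```text
px 299.0 126.0 zmax 47.5 rgb [ 26. 176. 174.] (array([776.8,  10.6]), 0.4, array([44.8, 45.2]), 44.5, 226)
px 453.0 124.0 zmax 15.0 rgb [133.5 144.  148. ] (array([ 788.2, -433.9]), -69.2, array([30.2, 35.1]), 12.2, 88)
px 230.0 148.0 zmax 95.3 rgb [132. 124. 113.] (array([696.8, 194. ]), 46.4, array([69.3, 70.8]), 93.0, 140)
px 304.0 183.0 zmax 101.4 rgb [36. 37. 34.] (array([610.8,  -4.3]), -3.9, array([179.8, 180.7]), 58.8, 4236)
px 407.0 163.0 zmax 149.7 rgb [160. 134. 129.] (array([ 661.8, -282. ]), 84.2, array([26.8, 26.8]), 148.2, 135)
px 225.0 210.0 zmax 30.9 rgb [190.5 196.5 227. ] (array([538.8, 215.4]), 18.7, array([33.4, 64.2]), 27.6, 281)
px 386.0 218.0 zmax 30.7 rgb [152. 160. 160.] (array([ 517.1, -232.1]), 36.0, array([25.2, 63.3]), 27.7, 213)
px 451.0 236.0 zmax 88.2 rgb [126.  90.  40.] (array([ 457.6, -405.5]), -80.3, array([76.5, 83.9]), 70.4, 358)
px 225.0 255.0 zmax 30.3 rgb [196. 205. 228.] (array([415.2, 211.4]), -10.1, array([34.1, 63.8]), 27.2, 293)
px 391.0 255.0 zmax 30.5 rgb [226. 233. 233.] (array([ 413.9, -242.3]), -14.8, array([25.7, 63.2]), 27.1, 219)
px 454.0 272.0 zmax 15.7 rgb [160. 164. 162.] (array([ 366.8, -420.2]), 65.3, array([49.5, 83.6]), 12.8, 113)
px 241.0 293.0 zmax 30.5 rgb [ 36. 160. 182.] (array([313.9, 166.5]), 79.9, array([34.3, 64.6]), 27.3, 302)
px 276.0 331.0 zmax 199.0 rgb [26. 34. 39.] (array([245.5,  55.8]), -77.0, array([ 2.2, 96.7]), 194.0, 40)
bench z -0.5730759651416975 [427.65885648  33.19930242   3.14258806] [588.36586695  -6.5321375   56.60535249] [633.47266449 -15.1078826  104.57945157]
green [290.67  249.435] [429.2  33.9   7.4]
```

View pics/c1.png

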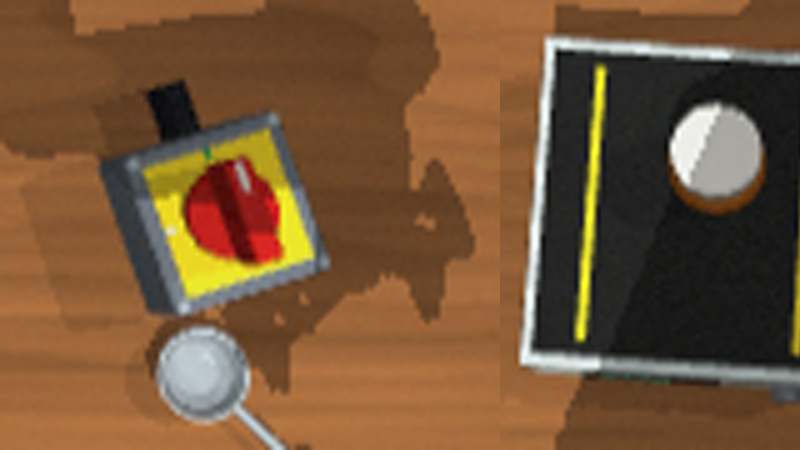

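The crop shows the bar's white mark at about px (459,230), pointing to the gland and green tick side, so the isolator is ON. The jar on the deck is amber under a white lid, as described. Next I refine the handle, box yaw and jar.

```bash
python3 - <<'E'
from h import *
z=np.load("top0.npz");p,d=z["p"],z["d"];P=cloud("top",d)
p=p.astype(int);red=(p[...,0]>70)&(p[...,1]<60)&(p[...,2]<60)
b=np.zeros(red.shape,bool);b[215:262,430:485]=1
print("bar",rect(P,b&red,(80,95)),"disc+bar",rect(P,b&red,(54,100)))
q=P[b&(P[...,2]>44)&(P[...,2]<62)];print("box top",cv2.minAreaRect(q[:,:2].astype(np.float32)))
ye=(p[...,0]>120)&(p[...,1]>110)&(p[...,2]<80)
print("yellow",rect(P,b&ye,(40,58)))
k=np.zeros(red.shape,bool);k[145:220,265:345]=1
for s in((265,305),(315,345)):
    kk=k.copy();kk[:,:s[0]]=0;kk[:,s[1]:]=0;print("line",rect(P,kk&ye,(50,70)))
q=P[k&(P[...,2]>97)];print("lid",cv2.minEnclosingCircle(q[:,:2].astype(np.float32)),q.mean(0))
# scene cam
z=np.load("scene0.npz");p,d=z["p"].astype(int),z["d"];P=cloud("scene",d)
q=P[(P[...,2]>97)&(P[...,2]<110)&(abs(P[...,0]-635)<50)&(abs(P[...,1]+15)<50)];print("lid scene",cv2.minEnclosingCircle(q[:,:2].astype(np.float32)),q.mean(0))
red=(p[...,0]>70)&(p[...,1]<60)&(p[...,2]<60);b=(abs(P[...,0]-455)<60)&(abs(P[...,1]+410)<60)
print("bar scene",rect(P,b&red,(82,95)))
for m in comps(P,(22,34),(200,800),(-450,450)):
    print(P[m].mean(0).round(),rect(P,m,(22,34)))
E
```

```text
bar (array([ 462.2, -407.8]), 17.5, array([16.5, 51.9]), 88.0, 122) disc+bar (array([ 460.8, -408.2]), 66.8, array([45., 47.]), 75.1, 276)
box top ((460.31036376953125, -408.4254150390625), (89.79280090332031, 90.66162872314453), 17.46666717529297)
yellow (array([ 462. , -409.3]), -72.8, array([70.9, 73.1]), 49.9, 370)
line (array([616.8,  53.5]), -3.8, array([  5.3, 150. ]), 58.6, 113)
line (array([607.8, -62.2]), -3.9, array([  4.3, 149.1]), 59.0, 87)
lid ((541.3064575195312, -21.57248306274414), 116.71455383300781) [612.91785581 -15.43946645 204.23641758]
lid scene ((635.111572265625, -17.560495376586914), 25.28681182861328) [637.35587859 -18.45472568 104.10529043]
bar scene (array([ 461.2, -410.9]), 19.6, array([16.6, 53.9]), 88.7, 113)
[317. 163.  29.] (array([315.4, 165. ]), 80.4, array([36.1, 64.5]), 28.9, 139)
[419. 209.  28.] (array([417.5, 210.8]), -12.3, array([37.1, 67.2]), 28.7, 148)
[541. 212.  28.] (array([539.9, 212. ]), 19.5, array([38.9, 65.4]), 28.8, 176)
[ 416. -245.   28.] (array([ 412.5, -243.6]), -15.1, array([25.9, 69.4]), 28.7, 176)
[710. 173.  28.] (array([707.2, 177.5]), 32.4, array([27.2, 60.5]), 28.2, 69)
[664. -47.  28.] (array([652.4, -52.9]), 41.4, array([121.7, 246.7]), 27.8, 297)
[ 516. -236.   28.] (array([ 516.9, -233.7]), 36.9, array([28.1, 65.1]), 28.7, 198)
[ 510. -402.   29.] (array([ 509.2, -404.5]), 85.6, array([48.4, 93.9]), 29.3, 238)
[787.  -7.  27.] (array([786. ,  -6.9]), 27.9, array([11.5, 37.1]), 25.5, 46)
[ 682. -294.   28.] (array([ 677.8, -291.8]), 63.4, array([25.7, 58.2]), 27.4, 92)
```

```bash
cat >> h.py <<'E'
def plan(x,y,z,psi):
    """print calls (wz dx dy dz per call, normalised tool units) from here to TCP x,y,z with tool-x heading psi"""
    s=robot.observe();w,a,b,c=s["orientation"];M=R.from_quat([a,b,c,w]).as_matrix()
    p0=np.degrees(np.arctan2(M[1,0],M[0,0]));t=(psi-p0+180)%360-180
    D=np.array([x,y,z])-s["ee_pos"];j6=np.degrees(s["joints"][5])
    print("at",np.round(s["ee_pos"],1),"psi %.1f"%p0,"tiltvec",np.round(M[:2,2],3),"j6 %.0f->~%.0f"%(j6,j6-t+np.degrees(np.arctan2(y,x)-s["joints"][0])),"gap %.3f grip %.1f t %.1f F"%(s["finger_gap"],s["grip_force"],s["t"]),np.round(s["contact_force"],1))
    n=1
    def f(D,p):
        p=np.radians(p);return np.array([D[0]*np.cos(p)+D[1]*np.sin(p),D[0]*np.sin(p)-D[1]*np.cos(p),-D[2]])/120
    while max(abs(f(D/n,p0)).max(),abs(f(D/n,psi)).max())>1:n+=1
    print("wz %.3f"%(-t/180),"shift",np.round(f(D/n,p0),3),"rows>=%d"%(np.ceil(max(abs(t)/8.59,np.linalg.norm(D/n)/50))+1), "| then %d x"%(n-1),np.round(f(D/n,psi),3))
E
python3 - <<'E'
from h import *
plan(461,-408.5,150,17.5)
d=np.load("scene0.npz")["d"];P=cloud("scene",d)
q=P[(abs(P[...,0]-240)<90)&(abs(P[...,1]+495)<90)&(P[...,2]>100)]
print(len(q),np.percentile(q[:,2],[0,1,3,10]) if len(q) else 0)
E
```

```text
at [ 239.5 -494.6  255.5] psi 25.8 tiltvec [-0.     0.002] j6 -12->~31 gap 1.004 grip 0.0 t 0.1 F [ 0.  0. -0.]
wz 0.046 shift [0.987 0.079 0.44 ] rows>=4 | then 1 x [ 0.988 -0.065  0.44 ]
7026 [245.21728349 257.53310566 274.500786   308.08026369]
```

```bash
python3 -m pendant '[0,0,0.046,0.987,0.079,0.44,1, 0,0,0.046,0.987,0.079,0.44,1, 0,0,0.046,0.987,0.079,0.44,1, 0,0,0.046,0.987,0.079,0.44,1, 0,0,0.046,0.987,0.079,0.44,1]' 40 >/dev/null
python3 -m pendant '[0,0,0,0.988,-0.065,0.44,1, 0,0,0,0.988,-0.065,0.44,1, 0,0,0,0.988,-0.065,0.44,1, 0,0,0,0.988,-0.065,0.44,1, 0,0,0,0.988,-0.065,0.44,1, 0,0,0,0.988,-0.065,0.44,1]'
python3 - <<'E'
from h import *
plan(461,-408.5,89,17.5)
E
```

```text
t: 1.2
ee_pos: [460.0, -410.3, 151.7]
orientation: [0.001, 0.988, 0.152, 0.0]
contact_force: [1.2, 0.9, 0.5]
finger_gap: 1.003
grip_force: 0.0
at [ 460.  -410.3  151.7] psi 17.5 tiltvec [ 0.    -0.002] j6 20->~31 gap 1.003 grip 0.0 t 1.2 F [1.2 0.9 0.5]
wz -0.000 shift [ 0.013 -0.012  0.522] rows>=3 | then 0 x [ 0.013 -0.012  0.522]
```

```bash
python3 -m pendant '[0,0,0,0.01,-0.01,0.26,1, 0,0,0,0.01,-0.01,0.4,1, 0,0,0,0.01,-0.01,0.52,1, 0,0,0,0.01,-0.01,0.52,1, 0,0,0,0.01,-0.01,0.52,0.15, 0,0,0,0.01,-0.01,0.52,0.15, 0,0,0,0.01,-0.01,0.52,0.1, 0,0,0,0.01,-0.01,0.52,0.1, 0,0,0,0.01,-0.01,0.52,0.1, 0,0,0,0.01,-0.01,0.52,0.1]' 40
python3 -m pendant '[0,0,0,0,0,0,0, 0,0,0,0,0,0,0, 0,0,0,0,0,0,0, 0,0,0,0,0,0,0, 0,0,0,0,0,0,0]' 50
```

```text
t: 2.2
ee_pos: [462.5, -408.6, 89.2]
orientation: [0.002, 0.988, 0.152, 0.001]
contact_force: [0.6, -3.6, 1.5]
finger_gap: 0.176
grip_force: 44.7
t: 2.7
ee_pos: [462.5, -408.6, 89.2]
orientation: [0.002, 0.988, 0.152, 0.001]
contact_force: [0.8, -5.8, 3.2]
finger_gap: 0.181
grip_force: 49.7
```

```bash
python3 -m pendant '[0,0,-0.04,0,0,0,0, 0,0,-0.08,0,0,0,0, 0,0,-0.12,0,0,0,0, 0,0,-0.16,0,0,0,0, 0,0,-0.2,0,0,0,0, 0,0,-0.24,0,0,0,0, 0,0,-0.26,0,0,0,0, 0,0,-0.26,0,0,0,0]' 70
python3 -m pendant '[0,0,-0.04,0,0,0,0, 0,0,-0.08,0,0,0,0, 0,0,-0.12,0,0,0,0, 0,0,-0.16,0,0,0,0, 0,0,-0.2,0,0,0,0, 0,0,-0.24,0,0,0,0, 0,0,-0.24,0,0,0,0, 0,0,-0.24,0,0,0,0, 0,0,-0.24,0,0,0,0]'
python3 - <<'E'
from h import *
plan(461,-408.5,170,107.5);print(robot.observe()["torque"])
E
```

```text
t: 3.5
ee_pos: [460.9, -406.9, 89.2]
orientation: [-0.001, 0.846, 0.534, -0.001]
contact_force: [-4.0, -1.1, 10.1]
finger_gap: 0.176
grip_force: 72.2
t: 4.4
ee_pos: [458.8, -406.8, 89.2]
orientation: [-0.003, 0.591, 0.807, -0.001]
contact_force: [-11.4, -0.7, 12.8]
finger_gap: 0.169
grip_force: 72.8
at [ 458.8 -406.8   89.2] psi 107.6 tiltvec [-0.006  0.001] j6 -69->~-59 gap 0.169 grip 72.8 t 4.4 F [-11.4  -0.7  12.8]
wz 0.000 shift [-0.019  0.013 -0.673] rows>=3 | then 0 x [-0.019  0.013 -0.673]
[-0.17661804  2.12634703 -0.13527359]
```

```bash
python3 -m pendant '[0,0,0,0,0,0,0.8, 0,0,0,0,0,0,1, 0,0,0,0,0,0,1, 0,0,0,0,0,0,1, 0,0,0,0,0,-0.4,1, 0,0,0,0,0,-0.8,1, 0,0,0,0,0,-1,1, 0,0,0,0,0,-1,1, 0,0,0,0,0,-1,1]' 50
cat >> h.py <<'E'
def jar(n="top",zr=(85,115),c=(634,-16),r=70):
    p,d=snap(n);P=cloud(n,d);w=(p.min(-1)>90)
    q=P[w&(P[...,2]>zr[0])&(P[...,2]<zr[1])&(np.hypot(P[...,0]-c[0],P[...,1]-c[1])<r)]
    print(n,"jar",len(q),cv2.minEnclosingCircle(q[:,:2].astype(np.float32)) if len(q) else 0,np.median(q,0) if len(q) else 0)
E
python3 - <<'E'
from h import *
jar();jar("scene")
plan(634,-16.5,190,90)
p,d=snap("top","pics/t1.png");cv2.imwrite("pics/t1c.png",cv2.resize(p[100:330,180:520],None,fx=2.3,fy=2.3)[...,::-1])
E
```

```text
t: 5.3
ee_pos: [462.0, -407.1, 208.4]
orientation: [0.0, 0.591, 0.807, -0.0]
contact_force: [0.6, -0.0, -0.8]
finger_gap: 0.998
grip_force: 0.0
top jar 260 ((634.6270141601562, -14.142948150634766), 24.021434783935547) [633.96872088 -15.07934749 103.48693587]
scene jar 257 ((634.58740234375, -17.391448974609375), 25.342002868652344) [639.49748351 -20.49045621 104.30574439]
at [ 461.3 -406.4  206.5] psi 107.6 tiltvec [-0.002  0.003] j6 -69->~-1 gap 1.005 grip 0.0 t 5.4 F [-0.5  0.3 -1.3]
wz 0.098 shift [0.666 0.588 0.034] rows>=4 | then 3 x [0.812 0.36  0.034]
```

View pics/t1c.png

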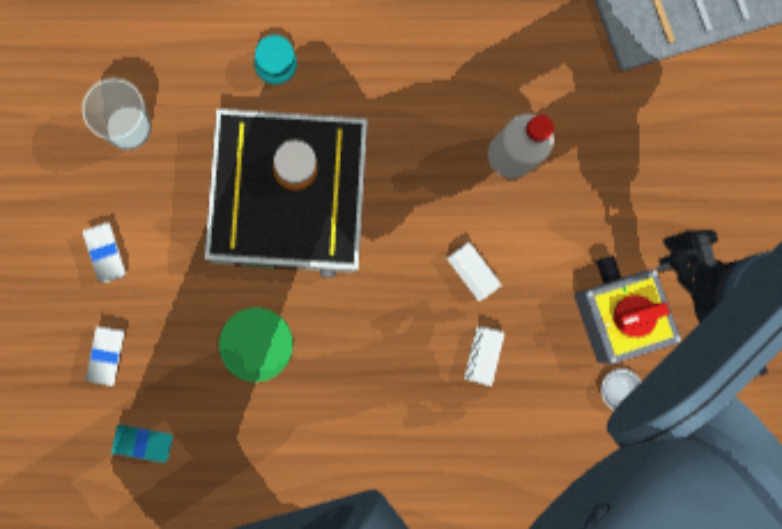

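The isolator is OFF: the bar is crosswise and its white mark points to the box's +y. Only the four grey ingots are there. Next is the jar.

```bash
python3 -m pendant '[0,0,0.098,0.666,0.588,0.03,1, 0,0,0.098,0.666,0.588,0.03,1, 0,0,0.098,0.666,0.588,0.03,1, 0,0,0.098,0.666,0.588,0.03,1]' >/dev/null
for i in 1 2; do python3 -m pendant '[0,0,0,0.812,0.36,0.03,1, 0,0,0,0.812,0.36,0.03,1, 0,0,0,0.812,0.36,0.03,1, 0,0,0,0.812,0.36,0.03,1]' >/dev/null; done
python3 -m pendant '[0,0,0,0.812,0.36,0.03,1, 0,0,0,0.812,0.36,0.03,1, 0,0,0,0.812,0.36,0.03,1, 0,0,0,0.812,0.36,0.03,1, 0,0,0,0.812,0.36,0.03,1, 0,0,0,0.812,0.36,0.03,1]'
python3 - <<'E'
from h import *
jar("scene",r=90)
plan(634.5,-16,91,90)
E
```

```text
t: 7.25
ee_pos: [634.6, -20.2, 193.9]
orientation: [0.0, 0.709, 0.706, -0.0]
contact_force: [0.3, -0.2, 0.3]
finger_gap: 0.996
grip_force: 0.0
scene jar 258 ((634.3715209960938, -17.276042938232422), 26.43064308166504) [639.73936913 -20.17604182 104.13850078]
at [634.7 -20.  194.1] psi 89.8 tiltvec [-0.    -0.001] j6 -12->~-1 gap 1.002 grip 0.0 t 7.3 F [0.3 0.9 0. ]
wz -0.001 shift [ 0.033 -0.002  0.859] rows>=4 | then 0 x [ 0.033 -0.002  0.859]
```

```bash
python3 -m pendant '[0,0,0,0.03,0,0.3,1, 0,0,0,0.03,0,0.55,1, 0,0,0,0.03,0,0.75,1, 0,0,0,0.03,0,0.86,1, 0,0,0,0.03,0,0.86,1, 0,0,0,0.03,0,0.86,0.4, 0,0,0,0.03,0,0.86,0.3, 0,0,0,0.03,0,0.86,0.3, 0,0,0,0.03,0,0.86,0.3, 0,0,0,0.03,0,0.86,0.3]' 60
python3 -m pendant '[0,0,0,0,0,0,0.3, 0,0,0,0,0,-0.2,0.3, 0,0,0,0,0,-0.5,0.3, 0,0,0,0,0,-0.8,0.3, 0,0,0,0,0,-0.8,0.3, 0,0,0,0,0,-0.8,0.3]' 60
python3 - <<'E'
from h import *
plan(429.2,33.9,150,90)
E
```

```text
t: 8.3
ee_pos: [636.0, -14.5, 93.3]
orientation: [0.001, 0.708, 0.707, 0.001]
contact_force: [-2.6, -1.3, 6.8]
finger_gap: 0.58
grip_force: 60.7
t: 8.9
ee_pos: [635.7, -14.1, 188.3]
orientation: [0.001, 0.708, 0.707, 0.001]
contact_force: [-0.7, 0.2, -2.5]
finger_gap: 0.575
grip_force: 62.4
at [635.7 -14.1 188.3] psi 89.9 tiltvec [ 0.003 -0.001] j6 -11->~5 gap 0.575 grip 62.4 t 8.9 F [-0.7  0.2 -2.5]
wz -0.000 shift [ 0.199 -0.861  0.16 ] rows>=4 | then 1 x [ 0.2  -0.86  0.16]
```

```bash
python3 -m pendant '[0,0,0,0.2,-0.86,0.16,0.3, 0,0,0,0.2,-0.86,0.16,0.3, 0,0,0,0.2,-0.86,0.16,0.3, 0,0,0,0.2,-0.86,0.16,0.3]' >/dev/null
python3 -m pendant '[0,0,0,0.2,-0.86,0.16,0.3, 0,0,0,0.2,-0.86,0.16,0.3, 0,0,0,0.2,-0.86,0.16,0.3, 0,0,0,0.2,-0.86,0.16,0.3, 0,0,0,0.2,-0.86,0.16,0.3, 0,0,0,0.2,-0.86,0.16,0.3]'
python3 - <<'E'
from h import *
p,d=snap("scene");P=cloud("scene",d);cv2.imwrite("pics/s2.png",cv2.resize(p[90:270,200:440],None,fx=2.5,fy=2.5)[...,::-1])
plan(429.2,33.9,39,90)
E
```

```text
t: 9.9
ee_pos: [431.4, 33.5, 149.0]
orientation: [0.001, 0.708, 0.706, 0.001]
contact_force: [0.4, 0.2, -1.3]
finger_gap: 0.578
grip_force: 62.7
at [431.   33.6 148.9] psi 89.9 tiltvec [ 0.002 -0.   ] j6 -10->~5 gap 0.580 grip 62.7 t 9.9 F [ 0.2 -0.2 -1.6]
wz -0.001 shift [ 0.002 -0.015  0.915] rows>=4 | then 0 x [ 0.002 -0.015  0.915]
```

View pics/s2.png

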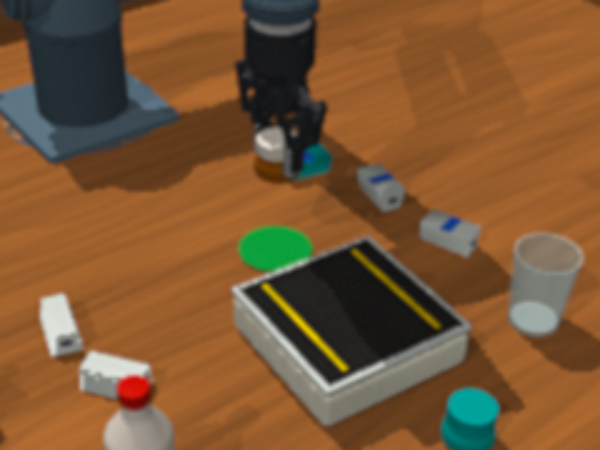

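The jar is held upright above the mat at crop (270,155). I lower it and let go.

```bash
python3 -m pendant '[0,0,0,0,-0.015,0.35,0.3, 0,0,0,0,-0.015,0.65,0.3, 0,0,0,0,-0.015,0.82,0.3, 0,0,0,0,-0.015,0.88,0.3, 0,0,0,0,-0.015,0.915,0.3, 0,0,0,0,-0.015,0.915,0.3, 0,0,0,0,-0.015,0.915,0.3, 0,0,0,0,-0.015,0.915,0.3]'
python3 -m pendant '[0,0,0,0,0,0,0.7, 0,0,0,0,0,0,1, 0,0,0,0,0,0,1, 0,0,0,0,0,-0.3,1, 0,0,0,0,0,-0.6,1, 0,0,0,0,0,-1,1, 0,0,0,0,0,-1,1, 0,0,0,0,0,-1,1]'
python3 - <<'E'
from h import *
jar("top",zr=(30,70),c=(429,34));jar("scene",zr=(40,70),c=(429,34),r=50)
plan(413.2,-243,110,75.2)
E
```

```text
t: 10.75
ee_pos: [428.0, 34.0, 39.3]
orientation: [0.001, 0.708, 0.707, 0.001]
contact_force: [-0.2, 0.1, -1.5]
finger_gap: 0.574
grip_force: 62.7
t: 11.55
ee_pos: [427.8, 34.1, 159.8]
orientation: [0.001, 0.708, 0.707, 0.001]
contact_force: [-0.1, -0.4, -0.1]
finger_gap: 1.0
grip_force: 0.0
top jar 0 0 0
scene jar 158 ((430.28125, 31.829620361328125), 26.250625610351562) [433.41402281  29.53257877  49.65132332]
at [426.1  34.4 157.7] psi 89.9 tiltvec [-0.002  0.   ] j6 -10->~-16 gap 0.998 grip 0.0 t 11.7 F [-0.1 -0.2 -0.3]
wz 0.082 shift [-0.771 -0.035  0.133] rows>=3 | then 2 x [-0.754  0.162  0.133]
```

```bash
python3 -m pendant '[0,0,0.082,-0.771,-0.035,0.133,1, 0,0,0.082,-0.771,-0.035,0.133,1, 0,0,0.082,-0.771,-0.035,0.133,1, 0,0,0.082,-0.771,-0.035,0.133,1]' >/dev/null
python3 -m pendant '[0,0,0,-0.754,0.162,0.133,1, 0,0,0,-0.754,0.162,0.133,1, 0,0,0,-0.754,0.162,0.133,1, 0,0,0,-0.754,0.162,0.133,1]' >/dev/null
python3 -m pendant '[0,0,0,-0.754,0.162,0.133,1, 0,0,0,-0.754,0.162,0.133,1, 0,0,0,-0.754,0.162,0.133,1, 0,0,0,-0.754,0.162,0.133,1, 0,0,0,-0.754,0.162,0.133,1, 0,0,0,-0.754,0.162,0.133,1]'
python3 - <<'E'
from h import *
p,d=snap("top");print("isolator bar",rect(cloud("top",d),(p[...,0]>70)&(p[...,1]<60)&(p[...,2]<60)&(np.mgrid[:400,:640][1]>430)&(np.mgrid[:400,:640][1]<485),(80,95)))
plan(413.5,-243,24,75.2)
E
```

```text
t: 13.05
ee_pos: [414.0, -241.1, 110.7]
orientation: [-0.0, 0.792, 0.611, 0.0]
contact_force: [0.4, -0.5, 0.3]
finger_gap: 1.0
grip_force: 0.0
isolator bar (array([ 462.7, -415.2]), -72.8, array([15.5, 39.1]), 88.3, 80)
at [ 414.  -241.5  110.8] psi 75.3 tiltvec [-0.  0.] j6 -29->~-16 gap 0.998 grip 0.0 t 13.1 F [ 0.4 -0.6 -0. ]
wz 0.000 shift [-0.013 -0.001  0.724] rows>=3 | then 0 x [-0.013 -0.001  0.724]
```

```bash
python3 -m pendant '[0,0,0,-0.01,0,0.3,1, 0,0,0,-0.01,0,0.55,1, 0,0,0,-0.01,0,0.68,1, 0,0,0,-0.01,0,0.724,1, 0,0,0,-0.01,0,0.724,1, 0,0,0,-0.01,0,0.724,0.8, 0,0,0,-0.01,0,0.724,0.6, 0,0,0,-0.01,0,0.724,0.5, 0,0,0,-0.01,0,0.724,0.5, 0,0,0,-0.01,0,0.724,0.5]' 70
python3 -m pendant '[0,0,0,0,0,0,0.5, 0,0,0,0,0,-0.3,0.5, 0,0,0,0,0,-0.7,0.5, 0,0,0,0,0,-1,0.5, 0,0,0,0,0,-1,0.5, 0,0,0,0,0,-1,0.5]'
python3 - <<'E'
from h import *
plan(611.5+14.75*np.sin(np.radians(-3.9)),-4.5-14.75*np.cos(np.radians(-3.9)),150,86.1)
p,d=snap("scene");cv2.imwrite("pics/s3.png",cv2.resize(p[100:300,150:400],None,fx=2.5,fy=2.5)[...,::-1])
E
```

```text
t: 14.1
ee_pos: [414.1, -244.7, 25.2]
orientation: [0.001, 0.793, 0.61, 0.0]
contact_force: [0.3, 1.1, 5.4]
finger_gap: 0.736
grip_force: 77.3
t: 14.7
ee_pos: [413.7, -244.5, 144.7]
orientation: [0.001, 0.793, 0.61, 0.0]
contact_force: [-0.2, -0.2, -3.0]
finger_gap: 0.732
grip_force: 79.7
at [ 413.7 -244.5  144.7] psi 75.2 tiltvec [ 0.002 -0.002] j6 -29->~2 gap 0.732 grip 79.7 t 14.7 F [-0.2 -0.2 -3. ]
wz -0.061 shift [ 0.745  0.368 -0.015] rows>=3 | then 2 x [ 0.661  0.503 -0.015]
```

View pics/s3.png

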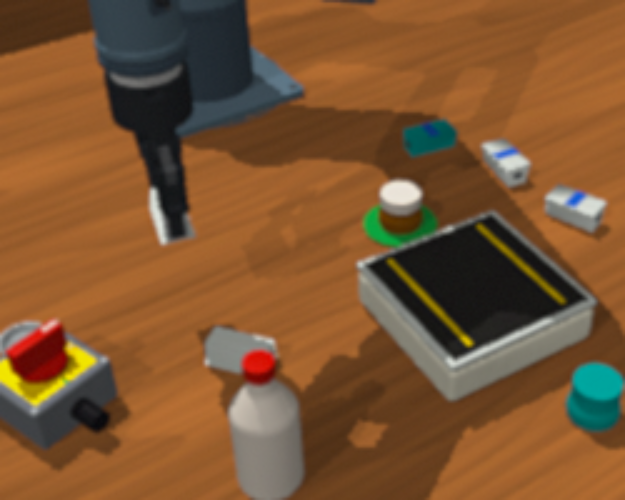

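The flat ingot is held level at crop (170,215), and the jar stands on the mat at crop (400,210). I carry the ingot to the deck.

```bash
python3 -m pendant '[0,0,-0.061,0.745,0.368,-0.015,0.5, 0,0,-0.061,0.745,0.368,-0.015,0.5, 0,0,-0.061,0.745,0.368,-0.015,0.5, 0,0,-0.061,0.745,0.368,-0.015,0.5, 0,0,-0.061,0.745,0.368,-0.015,0.5]' >/dev/null
python3 -m pendant '[0,0,0,0.661,0.503,-0.015,0.5, 0,0,0,0.661,0.503,-0.015,0.5, 0,0,0,0.661,0.503,-0.015,0.5, 0,0,0,0.661,0.503,-0.015,0.5]' >/dev/null
python3 -m pendant '[0,0,0,0.661,0.503,-0.015,0.5, 0,0,0,0.661,0.503,-0.015,0.5, 0,0,0,0.661,0.503,-0.015,0.5, 0,0,0,0.661,0.503,-0.015,0.5, 0,0,0,0.661,0.503,-0.015,0.5, 0,0,0,0.661,0.503,-0.015,0.5]'
python3 - <<'E'
from h import *
plan(611.5+14.75*np.sin(np.radians(-3.9)),-4.5-14.75*np.cos(np.radians(-3.9)),84.5,86.1)
E
```

```text
t: 16.25
ee_pos: [609.2, -20.8, 148.9]
orientation: [-0.0, 0.731, 0.682, -0.0]
contact_force: [0.3, -0.1, -3.8]
finger_gap: 0.731
grip_force: 79.6
at [609.2 -20.8 148.9] psi 86.0 tiltvec [-0.001 -0.   ] j6 -8->~2 gap 0.731 grip 79.6 t 16.2 F [ 0.3 -0.1 -3.8]
wz -0.001 shift [0.014 0.01  0.537] rows>=3 | then 0 x [0.014 0.01  0.537]
```

```bash
python3 -m pendant '[0,0,0,0.014,0.01,0.25,0.5, 0,0,0,0.014,0.01,0.4,0.5, 0,0,0,0.014,0.01,0.48,0.5, 0,0,0,0.014,0.01,0.52,0.5, 0,0,0,0.014,0.01,0.535,0.5, 0,0,0,0.014,0.01,0.535,0.5, 0,0,0,0.014,0.01,0.535,0.5]'
python3 -m pendant '[0,0,0,0,0,0,0.8, 0,0,0,0,0,0,1, 0,0,0,0,0,0,1, 0,0,0,0,0,-0.3,1, 0,0,0,0,0,-0.6,1, 0,0,0,0,0,-0.8,1]'
python3 - <<'E'
from h import *
plan(415.2+1.2,211.2,150,79)
E
```

```text
t: 16.95
ee_pos: [612.2, -17.7, 85.9]
orientation: [0.001, 0.731, 0.683, 0.0]
contact_force: [0.5, 0.5, -2.1]
finger_gap: 0.736
grip_force: 79.3
t: 17.55
ee_pos: [612.6, -17.6, 183.9]
orientation: [0.001, 0.731, 0.683, 0.001]
contact_force: [0.9, 0.3, -0.4]
finger_gap: 0.998
grip_force: 0.0
at [612.6 -17.6 183.9] psi 86.1 tiltvec [ 0.003 -0.001] j6 -8->~38 gap 0.998 grip 0.0 t 17.6 F [ 0.9  0.3 -0.4]
wz 0.040 shift [ 0.896 -0.88   0.141] rows>=5 | then 1 x [ 0.78  -0.984  0.141]
```

```bash
python3 -m pendant '[0,0,0.04,0.896,-0.88,0.14,1, 0,0,0.04,0.896,-0.88,0.14,1, 0,0,0.04,0.896,-0.88,0.14,1, 0,0,0.04,0.896,-0.88,0.14,1, 0,0,0.04,0.896,-0.88,0.14,1]' >/dev/null
python3 -m pendant '[0,0,0,0.78,-0.984,0.3,1, 0,0,0,0.78,-0.984,0.3,1, 0,0,0,0.78,-0.984,0.3,1, 0,0,0,0.78,-0.984,0.3,1, 0,0,0,0.78,-0.984,0.3,1, 0,0,0,0.78,-0.984,0.3,1, 0,0,0,0.78,-0.984,0.3,1]'
python3 - <<'E'
from h import *
for n in("top","scene"):
    p,d=snap(n);P=cloud(n,d)
    for m in comps(P,(80,96),(560,665),(-60,50)): print(n,"deck",rect(P,m,(80,96)))
    for m in comps(P,(22,34),(350,600),(-300,260)): print(n,rect(P,m,(22,34)))
    q=P[(P[...,2]>42)&(P[...,2]<56)&(abs(P[...,0]-429)<45)&(abs(P[...,1]-34)<45)];print("jar",cv2.minEnclosingCircle(q[:,:2].astype(np.float32)))
plan(416,211,24,79)
E
```

```text
t: 18.75
ee_pos: [417.7, 210.4, 128.8]
orientation: [0.001, 0.773, 0.635, 0.001]
contact_force: [-0.6, 0.0, 0.6]
finger_gap: 1.0
grip_force: 0.0
top deck (array([612.3, -15.9]), -4.1, array([26.4, 63.9]), 86.2, 239)
top (array([538.8, 215.4]), 18.1, array([34.3, 64.4]), 27.4, 283)
top (array([ 517.1, -232.3]), 37.1, array([26.1, 63.4]), 27.3, 213)
top (array([415.1, 211. ]), -9.8, array([33.3, 63.9]), 27.1, 252)
jar ((428.552734375, 33.744422912597656), 23.878807067871094)
scene deck (array([612.7, -18.5]), -1.4, array([27.6, 66.1]), 87.2, 215)
scene (array([417.7, 210.4]), -10.5, array([35.4, 67.1]), 28.4, 150)
scene (array([539.3, 212.7]), 19.0, array([38.2, 66.4]), 28.4, 181)
scene (array([439.2,  25.7]), 55.5, array([25.7, 44.9]), 25.9, 59)
scene (array([559.6, -91.4]), -4.7, array([ 3.8, 79.9]), 28.8, 55)
scene (array([ 517.2, -233.6]), 37.8, array([27.6, 65.1]), 28.6, 203)
jar ((429.3358459472656, 31.22856330871582), 25.043859481811523)
at [417.1 210.5 128.5] psi 78.8 tiltvec [0.001 0.   ] j6 24->~38 gap 0.999 grip 0.0 t 18.9 F [ 0.  -0.2  0.1]
wz -0.001 shift [ 0.002 -0.009  0.871] rows>=4 | then 0 x [ 0.002 -0.009  0.871]
```

```bash
python3 -m pendant '[0,0,0,0,-0.008,0.35,1, 0,0,0,0,-0.008,0.65,1, 0,0,0,0,-0.008,0.82,1, 0,0,0,0,-0.008,0.87,1, 0,0,0,0,-0.008,0.87,1, 0,0,0,0,-0.008,0.87,1, 0,0,0,0,-0.008,0.87,0.6, 0,0,0,0,-0.008,0.87,0.5, 0,0,0,0,-0.008,0.87,0.5, 0,0,0,0,-0.008,0.87,0.5]' 70
python3 -m pendant '[0,0,0,0,0,0,0.5, 0,0,0,0,0,0,0.5, 0,0,0,0,0,-0.3,0.5, 0,0,0,0,0,-0.7,0.5, 0,0,0,0,0,-1,0.5, 0,0,0,0,0,-1,0.5, 0,0,0,0,0,-1,0.5]'
python3 - <<'E'
from h import *
plan(612.5-31*np.sin(np.radians(-3.9)),-16.8+31*np.cos(np.radians(-3.9)),150,86.1)
E
```

```text
t: 19.85
ee_pos: [415.6, 211.9, 25.3]
orientation: [0.001, 0.772, 0.636, 0.001]
contact_force: [-1.2, -0.9, 7.2]
finger_gap: 0.735
grip_force: 76.8
t: 20.55
ee_pos: [414.6, 211.7, 144.4]
orientation: [0.0, 0.772, 0.636, 0.001]
contact_force: [0.3, 0.2, -4.6]
finger_gap: 0.73
grip_force: 81.0
at [414.6 211.7 144.4] psi 78.9 tiltvec [0.002 0.   ] j6 24->~5 gap 0.730 grip 81.0 t 20.6 F [ 0.3  0.2 -4.6]
wz -0.040 shift [-0.648  0.976 -0.023] rows>=4 | then 1 x [-0.765  0.887 -0.023]
```

```bash
python3 -m pendant '[0,0,-0.04,-0.648,0.976,-0.02,0.5, 0,0,-0.04,-0.648,0.976,-0.02,0.5, 0,0,-0.04,-0.648,0.976,-0.02,0.5, 0,0,-0.04,-0.648,0.976,-0.02,0.5, 0,0,-0.04,-0.648,0.976,-0.02,0.5]' >/dev/null
python3 -m pendant '[0,0,0,-0.765,0.887,-0.02,0.5, 0,0,0,-0.765,0.887,-0.02,0.5, 0,0,0,-0.765,0.887,-0.02,0.5, 0,0,0,-0.765,0.887,-0.02,0.5, 0,0,0,-0.765,0.887,-0.02,0.5, 0,0,0,-0.765,0.887,-0.02,0.5, 0,0,0,-0.765,0.887,-0.02,0.5, 0,0,0,-0.765,0.887,-0.02,0.5]'
python3 - <<'E'
from h import *
plan(613,15,84.5,86.1)
for n in("top","scene"):
    p,d=snap(n);P=cloud(n,d);q=P[(abs(P[...,0]-614)<45)&(abs(P[...,1]-14)<45)&(P[...,2]>105)]; print(np.percentile(q[:,2],[1,5,50]) if len(q) else 0)
cv2.imwrite("pics/s4.png",cv2.resize(p[100:280,260:440],None,fx=3,fy=3)[...,::-1])
E
```

```text
t: 21.85
ee_pos: [613.8, 15.3, 148.6]
orientation: [-0.0, 0.73, 0.683, -0.0]
contact_force: [0.1, -0.1, -3.2]
finger_gap: 0.735
grip_force: 80.8
at [613.8  15.3 148.6] psi 86.2 tiltvec [-0.001  0.   ] j6 -5->~5 gap 0.735 grip 80.8 t 21.9 F [ 0.1 -0.1 -3.2]
wz 0.001 shift [-0.003 -0.007  0.534] rows>=3 | then 0 x [-0.003 -0.007  0.534]
[186.81438132 284.70547292 512.0143854 ]
[135.03130784 152.48817782 383.28461003]
```

View pics/s4.png

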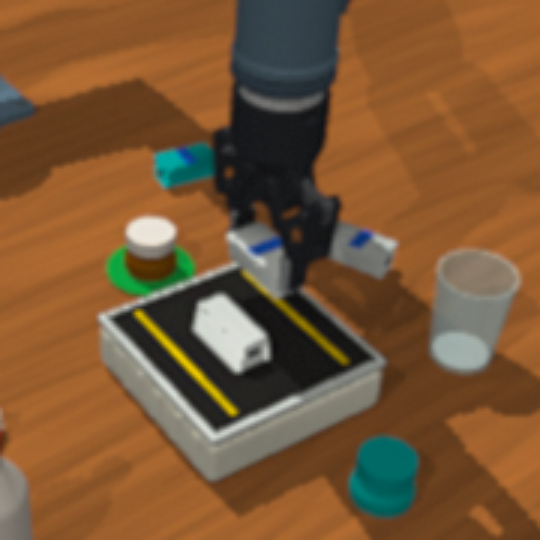

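The flat ingot sits on the deck at crop (232,330). The inverted one hangs level above it at (262,255). I lower it beside the flat one.

```bash
python3 -m pendant '[0,0,0,0,0,0.25,0.5, 0,0,0,0,0,0.4,0.5, 0,0,0,0,0,0.47,0.5, 0,0,0,0,0,0.51,0.5, 0,0,0,0,0,0.535,0.5, 0,0,0,0,0,0.535,0.5, 0,0,0,0,0,0.535,0.5, 0,0,0,0,0,0.535,0.5]'
python3 -m pendant '[0,0,0,0,0,0,0.8, 0,0,0,0,0,0,1, 0,0,0,0,0,0,1, 0,0,0,0,0,-0.3,1, 0,0,0,0,0,-0.6,1, 0,0,0,0,0,-0.8,1, 0,0,0,0,0,-0.8,1]'
python3 - <<'E'
from h import *
plan(517.2,-233,130,127)
E
```

```text
t: 22.75
ee_pos: [615.1, 13.9, 85.1]
orientation: [0.001, 0.731, 0.683, 0.0]
contact_force: [-0.7, -0.0, -4.8]
finger_gap: 0.732
grip_force: 80.8
t: 23.45
ee_pos: [617.2, 13.7, 185.3]
orientation: [0.004, 0.731, 0.683, 0.003]
contact_force: [0.3, -0.5, 0.0]
finger_gap: 1.0
grip_force: 0.0
at [617.2  13.7 185.3] psi 86.1 tiltvec [ 0.009 -0.001] j6 -5->~-61 gap 1.000 grip 0.0 t 23.4 F [ 0.3 -0.5  0. ]
wz -0.227 shift [-0.703 -0.231  0.154] rows>=6 | then 2 x [-0.38  -0.634  0.154]
```

```bash
python3 -m pendant '[0,0,-0.227,-0.703,-0.231,0.15,1, 0,0,-0.227,-0.703,-0.231,0.15,1, 0,0,-0.227,-0.703,-0.231,0.15,1, 0,0,-0.227,-0.703,-0.231,0.15,1, 0,0,-0.227,-0.703,-0.231,0.15,1, 0,0,-0.227,-0.703,-0.231,0.15,1, 0,0,-0.227,-0.703,-0.231,0.15,1]' >/dev/null
python3 -m pendant '[0,0,0,-0.38,-0.634,0.15,1, 0,0,0,-0.38,-0.634,0.15,1, 0,0,0,-0.38,-0.634,0.15,1, 0,0,0,-0.38,-0.634,0.15,1]' >/dev/null
python3 -m pendant '[0,0,0,-0.38,-0.634,0.15,1, 0,0,0,-0.38,-0.634,0.15,1, 0,0,0,-0.38,-0.634,0.15,1, 0,0,0,-0.38,-0.634,0.15,1, 0,0,0,-0.38,-0.634,0.15,1, 0,0,0,-0.38,-0.634,0.15,1, 0,0,0,-0.38,-0.634,0.15,1]'
python3 - <<'E'
from h import *
for n in("top","scene"):
    p,d=snap(n);P=cloud(n,d)
    if n=="top": cv2.imwrite("pics/t5.png",cv2.resize(p[140:270,200:420],None,fx=3,fy=3,interpolation=cv2.INTER_CUBIC)[...,::-1])
    for m in comps(P,(80,96),(560,665),(-60,50)):
        print(n,"deck",rect(P,m,(80,96)));q=P[m];
        b=m&(p[...,2].astype(int)>p[...,0].astype(int)+60); print("band",P[b].mean(0).round(1) if b.any() else 0, "z pct",np.percentile(q[:,2],[5,50,95]).round(1))
plan(517.2,-233,24,127)
E
```

```text
t: 25.25
ee_pos: [515.3, -231.5, 126.7]
orientation: [0.0, 0.446, 0.895, 0.0]
contact_force: [-0.6, -0.2, -0.0]
finger_gap: 0.996
grip_force: 0.0
top deck (array([6.142e+02, 6.000e-01]), -4.3, array([60. , 64.6]), 86.6, 547)
band [615.6  13.   86.9] z pct [82.7 86.6 89.7]
scene deck (array([614.7,  -1.2]), -2.1, array([61.6, 68.3]), 87.5, 452)
band [615.   13.7  88.2] z pct [81.7 87.5 89.7]
at [ 515.  -231.9  126.6] psi 127.1 tiltvec [ 0. -0.] j6 -73->~-61 gap 0.999 grip 0.0 t 25.4 F [0.4 0.6 0.4]
wz 0.000 shift [-0.018  0.009  0.855] rows>=4 | then 0 x [-0.018  0.009  0.855]
```

View pics/t5.png

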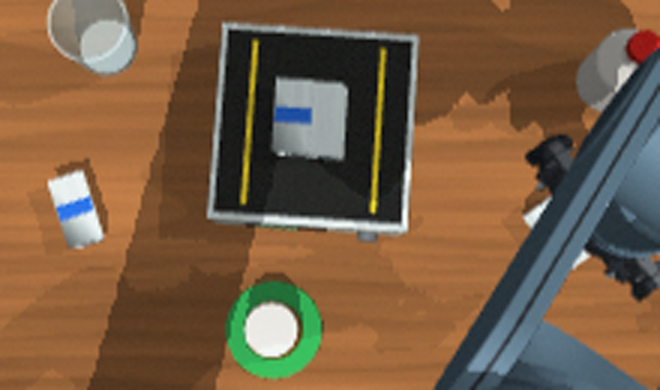

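Layer 1 is nested and flat, about 60 mm across, at crop (310,120). The jar stands on the mat at (270,330). I grip the second flat ingot.

```bash
python3 -m pendant '[0,0,0,-0.015,0.009,0.35,1, 0,0,0,-0.015,0.009,0.65,1, 0,0,0,-0.015,0.009,0.8,1, 0,0,0,-0.015,0.009,0.855,1, 0,0,0,-0.015,0.009,0.855,1, 0,0,0,-0.015,0.009,0.855,1, 0,0,0,-0.015,0.009,0.855,0.6, 0,0,0,-0.015,0.009,0.855,0.5, 0,0,0,-0.015,0.009,0.855,0.5, 0,0,0,-0.015,0.009,0.855,0.5]' 70
python3 -m pendant '[0,0,0,0,0,0,0.5, 0,0,0,0,0,0,0.5, 0,0,0,0,0,-0.3,0.5, 0,0,0,0,0,-0.7,0.5, 0,0,0,0,0,-1,0.5, 0,0,0,0,0,-1,0.5, 0,0,0,0,0,-1,0.5]'
python3 - <<'E'
from h import *
plan(613.5-15.5,-2+1,165,176.1)
E
```

```text
t: 26.35
ee_pos: [517.5, -234.2, 25.5]
orientation: [0.002, 0.446, 0.895, -0.0]
contact_force: [-0.4, 0.8, 5.0]
finger_gap: 0.736
grip_force: 78.3
t: 27.05
ee_pos: [516.7, -233.5, 144.6]
orientation: [0.001, 0.446, 0.895, -0.0]
contact_force: [-1.0, 0.6, -4.0]
finger_gap: 0.735
grip_force: 78.9
at [ 516.7 -233.5  144.6] psi 127.0 tiltvec [ 0.002 -0.001] j6 -73->~-86 gap 0.735 grip 78.9 t 27.1 F [-1.   0.6 -4. ]
wz -0.273 shift [ 0.57   0.853 -0.085] rows>=7 | then 1 x [-0.272  0.99  -0.085]
```

```bash
python3 -m pendant '[0,0,-0.273,0.57,0.853,-0.085,0.5, 0,0,-0.273,0.57,0.853,-0.085,0.5, 0,0,-0.273,0.57,0.853,-0.085,0.5, 0,0,-0.273,0.57,0.853,-0.085,0.5, 0,0,-0.273,0.57,0.853,-0.085,0.5, 0,0,-0.273,0.57,0.853,-0.085,0.5, 0,0,-0.273,0.57,0.853,-0.085,0.5, 0,0,-0.273,0.57,0.853,-0.085,0.5]' >/dev/null
python3 -m pendant '[0,0,0,-0.272,0.99,-0.085,0.5, 0,0,0,-0.272,0.99,-0.085,0.5, 0,0,0,-0.272,0.99,-0.085,0.5, 0,0,0,-0.272,0.99,-0.085,0.5, 0,0,0,-0.272,0.99,-0.085,0.5, 0,0,0,-0.272,0.99,-0.085,0.5, 0,0,0,-0.272,0.99,-0.085,0.5, 0,0,0,-0.272,0.99,-0.085,0.5]'
python3 - <<'E'
from h import *
plan(598,-1,59+28+25.5,176.1)
E
```

```text
t: 28.65
ee_pos: [597.5, -2.0, 164.0]
orientation: [-0.0, 0.035, 0.999, -0.0]
contact_force: [0.3, -0.5, -2.2]
finger_gap: 0.738
grip_force: 78.8
at [597.5  -2.  164. ] psi 176.0 tiltvec [-0. -0.] j6 -97->~-86 gap 0.738 grip 78.8 t 28.6 F [ 0.3 -0.5 -2.2]
wz -0.000 shift [-0.003  0.008  0.429] rows>=3 | then 0 x [-0.003  0.008  0.429]
```

```bash
python3 -m pendant '[0,0,0,0,0,0.2,0.5, 0,0,0,0,0,0.32,0.5, 0,0,0,0,0,0.38,0.5, 0,0,0,0,0,0.41,0.5, 0,0,0,0,0,0.43,0.5, 0,0,0,0,0,0.43,0.5, 0,0,0,0,0,0.43,0.5, 0,0,0,0,0,0.43,0.5]'
python3 -m pendant '[0,0,0,0,0,0,0.8, 0,0,0,0,0,0,1, 0,0,0,0,0,0,1, 0,0,0,0,0,-0.3,1, 0,0,0,0,0,-0.6,1, 0,0,0,0,0,-0.8,1, 0,0,0,0,0,-0.8,1]'
python3 - <<'E'
from h import *
plan(539,214,130,108.6)
E
```

```text
t: 29.45
ee_pos: [598.1, -0.9, 113.1]
orientation: [0.001, 0.034, 0.999, -0.0]
contact_force: [0.4, 0.5, -2.8]
finger_gap: 0.732
grip_force: 78.9
t: 30.15
ee_pos: [600.2, -1.3, 213.3]
orientation: [0.004, 0.034, 0.999, -0.001]
contact_force: [1.2, -0.4, -0.1]
finger_gap: 0.998
grip_force: 0.0
at [600.2  -1.3 213.3] psi 176.1 tiltvec [ 0.009 -0.002] j6 -97->~3 gap 0.998 grip 0.0 t 30.1 F [ 1.2 -0.4 -0.1]
wz 0.375 shift [0.315 0.878 0.347] rows>=9 | then 1 x [0.931 0.045 0.347]
```

```bash
python3 -m pendant '[0,0,0.375,0.315,0.878,0.347,1, 0,0,0.375,0.315,0.878,0.347,1, 0,0,0.375,0.315,0.878,0.347,1, 0,0,0.375,0.315,0.878,0.347,1, 0,0,0.375,0.315,0.878,0.347,1, 0,0,0.375,0.315,0.878,0.347,1, 0,0,0.375,0.315,0.878,0.347,1, 0,0,0.375,0.315,0.878,0.347,1, 0,0,0.375,0.315,0.878,0.347,1, 0,0,0.375,0.315,0.878,0.347,1]' >/dev/null
python3 -m pendant '[0,0,0,0.931,0.045,0.347,1, 0,0,0,0.931,0.045,0.347,1, 0,0,0,0.931,0.045,0.347,1, 0,0,0,0.931,0.045,0.347,1, 0,0,0,0.931,0.045,0.347,1, 0,0,0,0.931,0.045,0.347,1, 0,0,0,0.931,0.045,0.347,1]'
python3 - <<'E'
from h import *
for n in("top","scene"):
    p,d=snap(n);P=cloud(n,d)
    for m in comps(P,(108,124),(560,665),(-60,50)): print(n,"L2",rect(P,m,(108,124)))
    for m in comps(P,(22,34),(480,600),(150,260)): print(n,rect(P,m,(22,34)))
plan(539,214,24,108.6)
E
```

```text
t: 31.85
ee_pos: [537.4, 213.3, 125.8]
orientation: [0.0, 0.584, 0.812, 0.0]
contact_force: [0.3, 0.0, -0.1]
finger_gap: 1.003
grip_force: 0.0
top L2 (array([5.966e+02, 1.000e-01]), 85.6, array([25.5, 63.3]), 114.3, 249)
top (array([540.4, 212. ]), 17.5, array([26.5, 64.4]), 27.2, 198)
scene L2 (array([598.1,  -1.6]), 85.5, array([28.3, 66.3]), 115.2, 218)
scene (array([538.5, 214.4]), 17.2, array([38.3, 67.3]), 28.6, 181)
at [537.2 213.5 125.7] psi 108.6 tiltvec [0.001 0.   ] j6 -8->~3 gap 0.998 grip 0.0 t 31.9 F [-0.4 -0.3  0.7]
wz -0.000 shift [-0.     0.015  0.848] rows>=4 | then 0 x [-0.001  0.015  0.848]
```

```bash
python3 -m pendant '[0,0,0,0,0.015,0.35,1, 0,0,0,0,0.015,0.65,1, 0,0,0,0,0.015,0.8,1, 0,0,0,0,0.015,0.848,1, 0,0,0,0,0.015,0.848,1, 0,0,0,0,0.015,0.848,1, 0,0,0,0,0.015,0.848,0.6, 0,0,0,0,0.015,0.848,0.5, 0,0,0,0,0.015,0.848,0.5, 0,0,0,0,0.015,0.848,0.5]' 70
python3 -m pendant '[0,0,0,0,0,0,0.5, 0,0,0,0,0,0,0.5, 0,0,0,0,0,-0.3,0.5, 0,0,0,0,0,-0.7,0.5, 0,0,0,0,0,-1,0.5, 0,0,0,0,0,-1,0.5, 0,0,0,0,0,-1,0.5]'
python3 - <<'E'
from h import *
plan(628.5,-3,170,176.1)
E
```

```text
t: 32.95
ee_pos: [539.4, 215.1, 25.3]
orientation: [0.001, 0.583, 0.812, 0.001]
contact_force: [-0.4, -1.1, 6.1]
finger_gap: 0.734
grip_force: 78.7
t: 33.65
ee_pos: [538.3, 215.0, 144.2]
orientation: [0.001, 0.583, 0.812, 0.001]
contact_force: [-0.3, -0.4, -4.7]
finger_gap: 0.73
grip_force: 79.9
at [538.3 215.  144.2] psi 108.6 tiltvec [0.002 0.   ] j6 -8->~-86 gap 0.730 grip 79.9 t 33.6 F [-0.3 -0.4 -4.7]
wz -0.375 shift [-0.981  0.066 -0.108] rows>=9 | then 1 x [-0.437 -0.881 -0.108]
```

```bash
python3 -m pendant '[0,0,-0.375,-0.981,0.066,-0.108,0.5, 0,0,-0.375,-0.981,0.066,-0.108,0.5, 0,0,-0.375,-0.981,0.066,-0.108,0.5, 0,0,-0.375,-0.981,0.066,-0.108,0.5, 0,0,-0.375,-0.981,0.066,-0.108,0.5, 0,0,-0.375,-0.981,0.066,-0.108,0.5, 0,0,-0.375,-0.981,0.066,-0.108,0.5, 0,0,-0.375,-0.981,0.066,-0.108,0.5, 0,0,-0.375,-0.981,0.066,-0.108,0.5, 0,0,-0.375,-0.981,0.066,-0.108,0.5]' >/dev/null
python3 -m pendant '[0,0,0,-0.437,-0.881,-0.108,0.5, 0,0,0,-0.437,-0.881,-0.108,0.5, 0,0,0,-0.437,-0.881,-0.108,0.5, 0,0,0,-0.437,-0.881,-0.108,0.5, 0,0,0,-0.437,-0.881,-0.108,0.5, 0,0,0,-0.437,-0.881,-0.108,0.5, 0,0,0,-0.437,-0.881,-0.108,0.5, 0,0,0,-0.437,-0.881,-0.108,0.5]'
python3 - <<'E'
from h import *
plan(628,-3,112.4,176.1)
p,d=snap("scene");cv2.imwrite("pics/s6.png",cv2.resize(p[130:270,270:420],None,fx=3.5,fy=3.5)[...,::-1])
E
```

```text
t: 35.45
ee_pos: [628.2, -2.0, 169.4]
orientation: [-0.0, 0.033, 0.999, 0.0]
contact_force: [-0.5, -0.3, -4.1]
finger_gap: 0.734
grip_force: 79.7
at [628.2  -2.  169.4] psi 176.2 tiltvec [-0.  0.] j6 -97->~-86 gap 0.734 grip 79.7 t 35.5 F [-0.5 -0.3 -4.1]
wz 0.001 shift [ 0.001 -0.009  0.475] rows>=3 | then 0 x [ 0.001 -0.009  0.475]
```

View pics/s6.png

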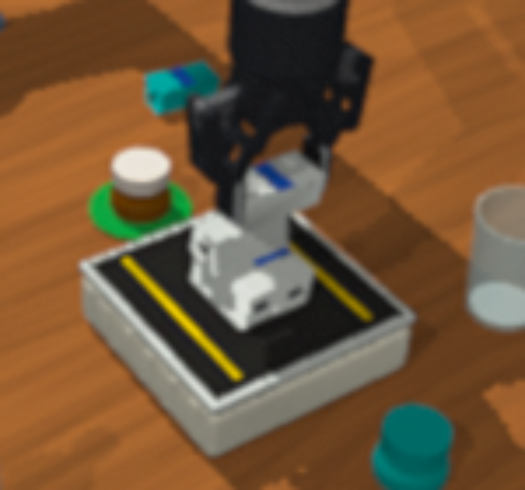

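The last ingot is held level at crop (285,190) above the stack at (250,275). I lower it.

```bash
python3 -m pendant '[0,0,0,0,0,0.2,0.5, 0,0,0,0,0,0.34,0.5, 0,0,0,0,0,0.41,0.5, 0,0,0,0,0,0.45,0.5, 0,0,0,0,0,0.475,0.5, 0,0,0,0,0,0.475,0.5, 0,0,0,0,0,0.475,0.5, 0,0,0,0,0,0.475,0.5]'
python3 -m pendant '[0,0,0,0,0,0,0.8, 0,0,0,0,0,0,1, 0,0,0,0,0,0,1, 0,0,0,0,0,-0.3,1, 0,0,0,0,0,-0.6,1, 0,0,0,0,0,-0.8,1, 0,0,0,0,0,-0.8,1]'
python3 - <<'E'
from h import *
plan(461,-408.5,180,107.5)
E
```

```text
t: 36.3
ee_pos: [629.0, -3.2, 113.1]
orientation: [0.001, 0.034, 0.999, -0.0]
contact_force: [0.3, 0.3, -3.0]
finger_gap: 0.731
grip_force: 79.7
t: 37.0
ee_pos: [631.0, -3.5, 213.6]
orientation: [0.005, 0.034, 0.999, -0.001]
contact_force: [0.9, -0.3, -0.3]
finger_gap: 1.001
grip_force: 0.0
at [631.   -3.5 213.6] psi 176.1 tiltvec [ 0.009 -0.002] j6 -97->~-59 gap 1.001 grip 0.0 t 37.0 F [ 0.9 -0.3 -0.3]
wz 0.381 shift [ 0.297 -0.866  0.07 ] rows>=9 | then 3 x [-0.698 -0.592  0.07 ]
```

```bash
python3 -m pendant '[0,0,0.381,0.297,-0.866,0.07,1, 0,0,0.381,0.297,-0.866,0.07,1, 0,0,0.381,0.297,-0.866,0.07,1, 0,0,0.381,0.297,-0.866,0.07,1, 0,0,0.381,0.297,-0.866,0.07,1, 0,0,0.381,0.297,-0.866,0.07,1, 0,0,0.381,0.297,-0.866,0.07,1, 0,0,0.381,0.297,-0.866,0.07,1, 0,0,0.381,0.297,-0.866,0.07,1, 0,0,0.381,0.297,-0.866,0.07,1]' >/dev/null
for i in 1 2; do python3 -m pendant '[0,0,0,-0.698,-0.592,0.07,1, 0,0,0,-0.698,-0.592,0.07,1, 0,0,0,-0.698,-0.592,0.07,1, 0,0,0,-0.698,-0.592,0.07,1]' >/dev/null; done
python3 -m pendant '[0,0,0,-0.698,-0.592,0.07,1, 0,0,0,-0.698,-0.592,0.07,1, 0,0,0,-0.698,-0.592,0.07,1, 0,0,0,-0.698,-0.592,0.07,1, 0,0,0,-0.698,-0.592,0.07,1, 0,0,0,-0.698,-0.592,0.07,1, 0,0,0,-0.698,-0.592,0.07,1]'
python3 - <<'E'
from h import *
for n in("top","scene"):
    p,d=snap(n);P=cloud(n,d)
    cv2.imwrite(f"pics/{n}7.png",cv2.resize(p[130:290,200:440],None,fx=2.5,fy=2.5,interpolation=cv2.INTER_CUBIC)[...,::-1])
    for m in comps(P,(106,126),(560,665),(-60,50)):
        b=m&(p[...,2].astype(int)>p[...,0].astype(int)+60);print(n,"L2",rect(P,m,(106,126)),"band",P[b].mean(0).round(1) if b.any() else 0,np.percentile(P[m][:,2],[5,50,95]).round(1))
    for zr in((100,114),):
        q=P[(P[...,2]>42)&(P[...,2]<56)&(abs(P[...,0]-429)<45)&(abs(P[...,1]-34)<45)];print("jar",cv2.minEnclosingCircle(q[:,:2].astype(np.float32)),q[:,2].mean())
plan(461,-408.5,89,107.5)
E
```

```text
t: 39.5
ee_pos: [459.6, -406.5, 175.1]
orientation: [0.0, 0.59, 0.807, 0.0]
contact_force: [0.1, -0.6, -0.0]
finger_gap: 0.996
grip_force: 0.0
top L2 (array([629.5,  -2.6]), 86.3, array([34.5, 63.5]), 114.6, 322) band [629.2  -2.3 114.7] [111.5 114.6 117.4]
top L2 (array([5.962e+02, 1.000e-01]), 86.2, array([26.2, 63.1]), 114.2, 258) band 0 [109.2 114.2 117.3]
jar ((428.5952453613281, 33.80098342895508), 23.909530639648438) 48.046104171305174
scene L2 (array([616. ,  -2.8]), 85.0, array([63., 67.]), 115.5, 482) band [629.3  -2.5 116. ] [108.6 115.5 117.3]
jar ((429.2974853515625, 30.256834030151367), 25.161951065063477) 48.98519028482483
at [ 459.3 -407.1  175.1] psi 107.6 tiltvec [ 0. -0.] j6 -70->~-59 gap 1.002 grip 0.0 t 39.6 F [ 0.2 -0.3 -0.3]
wz 0.001 shift [-0.015  0.01   0.718] rows>=3 | then 0 x [-0.015  0.01   0.718]
```

View pics/scene7.png

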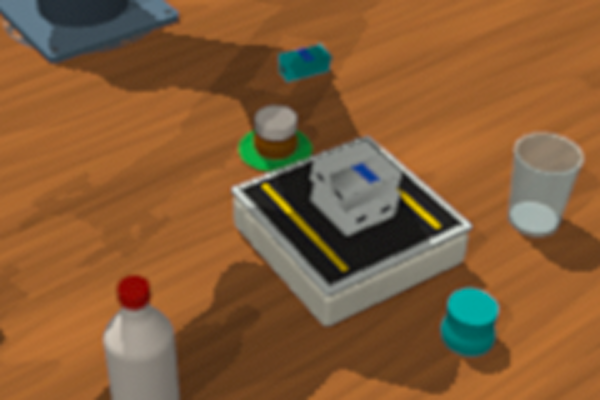

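View pics/top7.png

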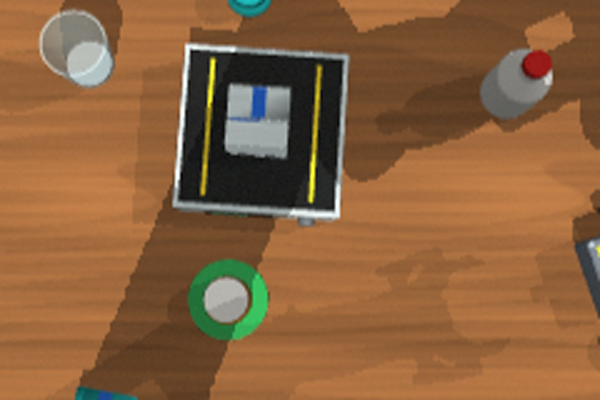

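The two full layers stand level: bands and tops are near z 115, and the stack sits at crop (255,120). The jar is centred on the mat at crop (228,298), and no grey ingot is left on the bench. Now I turn the isolator ON.

```bash
python3 -m pendant '[0,0,0,-0.013,0.012,0.3,1, 0,0,0,-0.013,0.012,0.55,1, 0,0,0,-0.013,0.012,0.718,1, 0,0,0,-0.013,0.012,0.718,1, 0,0,0,-0.013,0.012,0.718,1, 0,0,0,-0.013,0.012,0.718,0.1, 0,0,0,-0.013,0.012,0.718,0, 0,0,0,-0.013,0.012,0.718,0, 0,0,0,-0.013,0.012,0.718,0, 0,0,0,-0.013,0.012,0.718,0]' 50
python3 -m pendant '[0,0,0,0,0,0,0, 0,0,0.04,0,0,0,0, 0,0,0.08,0,0,0,0, 0,0,0.12,0,0,0,0, 0,0,0.16,0,0,0,0, 0,0,0.2,0,0,0,0, 0,0,0.24,0,0,0,0, 0,0,0.26,0,0,0,0, 0,0,0.26,0,0,0,0]' 70
python3 -m pendant '[0,0,0.04,0,0,0,0, 0,0,0.08,0,0,0,0, 0,0,0.12,0,0,0,0, 0,0,0.16,0,0,0,0, 0,0,0.2,0,0,0,0, 0,0,0.24,0,0,0,0, 0,0,0.245,0,0,0,0, 0,0,0.245,0,0,0,0, 0,0,0.245,0,0,0,0]'
```

```text
t: 40.6
ee_pos: [459.7, -409.8, 89.4]
orientation: [-0.0, 0.591, 0.807, -0.001]
contact_force: [0.3, 2.4, 1.0]
finger_gap: 0.18
grip_force: 48.7
t: 41.5
ee_pos: [459.8, -409.8, 89.4]
orientation: [0.0, 0.863, 0.505, -0.001]
contact_force: [-3.2, -0.3, 5.8]
finger_gap: 0.17
grip_force: 72.0
t: 42.4
ee_pos: [459.7, -409.8, 89.4]
orientation: [0.001, 0.989, 0.146, -0.001]
contact_force: [-4.2, 0.4, 4.5]
finger_gap: 0.172
grip_force: 72.2
```

```bash
python3 -m pendant '[0,0,0,0,0,0,0.8, 0,0,0,0,0,0,1, 0,0,0,0,0,0,1, 0,0,0,0,0,0,1, 0,0,0,0,0,-0.4,1, 0,0,0,0,0,-0.8,1, 0,0,0,0,0,-1,1, 0,0,0,0,0,-1,1, 0,0,0,0,0,-1,1]'
python3 -m pendant '[0,0,0,-0.8,0,-0.2,1, 0,0,0,-0.8,0,-0.2,1, 0,0,0,-0.8,0,-0.2,1, 0,0,0,-0.8,0,-0.2,1, 0,0,0,-0.8,0,-0.2,1, 0,0,0,-0.8,0,-0.2,1]'
python3 - <<'E'
from h import *
p,d=snap("scene","pics/s8.png");P=cloud("scene",d)
r=(p[...,0]>70)&(p[...,1]<60)&(p[...,2]<60)&(abs(P[...,0]-460)<60)&(abs(P[...,1]+409)<60)
print("bar",rect(P,r,(82,95)))
p,d=snap("top");P=cloud("top",d)
for m in comps(P,(106,126),(560,665),(-60,50)): print("L2",rect(P,m,(106,126)))
q=P[(P[...,2]>42)&(P[...,2]<56)&(abs(P[...,0]-429)<45)&(abs(P[...,1]-34)<45)];print("jar",cv2.minEnclosingCircle(q[:,:2].astype(np.float32)))
E
```

```text
t: 43.3
ee_pos: [460.5, -409.2, 208.9]
orientation: [0.0, 0.989, 0.145, 0.0]
contact_force: [-0.7, 1.2, -0.3]
finger_gap: 0.998
grip_force: 0.0
t: 43.9
ee_pos: [369.3, -435.9, 231.5]
orientation: [-0.001, 0.989, 0.145, -0.0]
contact_force: [-0.4, -0.2, -0.4]
finger_gap: 0.999
grip_force: 0.0
bar (array([ 461.3, -409.8]), 17.7, array([15.7, 55.5]), 89.0, 114)
L2 (array([629. ,  -2.4]), 87.3, array([34.8, 63.2]), 114.4, 325)
L2 (array([5.965e+02, 1.000e-01]), 85.7, array([25.7, 63.2]), 114.4, 256)
jar ((428.5845031738281, 33.75006866455078), 23.904123306274414)
```

View pics/s8.png

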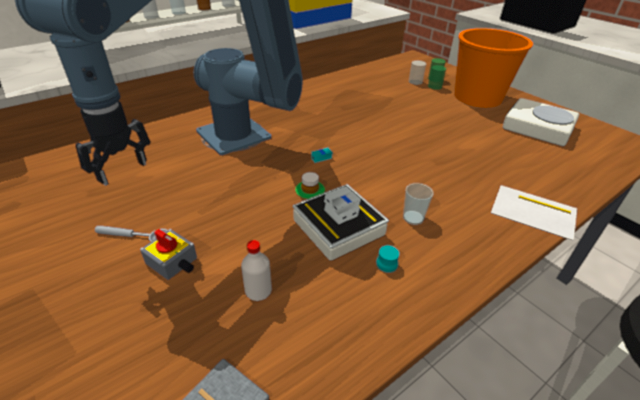

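The isolator bar at (166,240) is back along the gland axis, heading 17.7°, so it is ON. The stack at (342,205) and the jar at (311,183) are in place, and the arm is clear of everything.

```bash
python3 -c "
from station import robot
print(robot.finish_job())"
```

```text
the job is handed in; nothing more can be done
None
```

I turned the isolator OFF, moved the jar to the middle of the mat, built the four ingots on the bench into two crosswise nested layers on the deck, turned the isolator back ON and handed the job in; the last images show everything in place, but no verdict came back.

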